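Reset and lock the hold-down screw on a copper blank

ROBOT

A 7-joint arm with a two-finger parallel gripper is mounted at the origin on the work surface. World frame = base frame: x ahead of the robot, y to its left, z up, the work surface at z = 0. Lengths are in mm, angles in rad, forces in N, time in s.
With the tool pointing down it reaches from about 425 to 950 mm from the base axis. Payload 4.7 kg.
Tool frame: the origin (TCP) lies midway between the tips of the shut fingers; the grasp point (between the pads) lies 19 mm behind it; z points along the fingers, y is the line along which they close (so a half turn about z gives the same grasp; the last joint's range is limited). The gripper opens to 87 mm and grips with 3 to 60 N. Pads are 19 mm wide; open, the fingers measure 117 mm over their backs; the gripper's body (75 mm by 190 mm) begins 51 mm behind the grasp point.
Start: joints at [1.262, 0.469, -0.049, 1.532, 0.024, 1.141, -0.082], TCP at [186.457, -648.755, 222.573] pointing down, gripper open.
Joint ranges: [-2.59, 2.59], [-0.33, 1.99], [-1.39, 1.29], [0.1, 2.45], [-1.04, 4.18], [0.21, 1.99], [-2.66, 2.66]. Speed limits (rad/s): [2.57, 2.57, 3.14, 3.14, 3.14, 3.14, 3.14].

INTERFACE

Orientations are given as a unit quaternion [w, x, y, z].
In Python, from bench import * gives the robot as it stands. The module is installed in compiled form; this text tells all that it offers.
- The arm moves only by the shell command python3 -m inch 'ROWS' [OPENING] [FORCE]. ROWS is JSON, a list of rows, each an object of numbers: "x", "y", "z": the shift along the world's x, y, z in mm; "rx", "ry", "rz": the turn, a rotation vector about the world's x, y, z in rad. In form: [{"x": .., "y": .., "z": .., "rx": .., "ry": .., "rz": ..}, ...]. A call has 1 to 10 rows; each row is the pose to reach, as a shift and turn from the pose commanded when the call began; what a row does not reach only later rows make up. A row lasts 1/10 s, in which the tool goes at most 50 mm and 8.59 degrees, less where a joint would pass 70% of its speed; a pose out of reach is approached as far as the arm can. A call with a gripper value outside its range is refused whole. OPENING is the gripper command: -1 is shut, 1 is fully open, values between are in proportion, set as the call begins (- or left out, the last holds). The fingers move at their own pace and stop on an object; FORCE is the grip in N (left out, the last holds). Time passes only in rows, so rows that repeat a pose let the fingers close. It gives the time, the measured TCP pose, the force, the opening and the grip force at its end, in the units of the state.
- sense(): the state, without advancing time (a new reading comes with each control period).
- get_image(name): name is "side" or "top"; returns the picture (400x640x3 uint8, red, green, blue); there is no depth.
- calibration(name): a dict with "fx", "fy", "cx", "cy" (pixels), "R" (3x3) and "t" (3): a world point X has camera coordinates R X + t. Camera axes: x right, y down, z forward; pixel columns grow to the right and rows downward; lengths in mm; the calibration is good to about 2 mm. A picture is of the moment at which its call begins. calibration takes no time and is no camera call.
- job_done(): hands the job in; it is judged then, once.
Trained networks look in the newest picture that a camera, given by its name, has taken for a name from the list of things; names that differ only in an ending like _2 or _b are one class to them, and where a whole thing is asked for, a point or a joint stands for the part that bears it (a point fixed in the world has none). Each returns a list of dicts, best first, with "conf" (0 to 1); they miss things now and then, are a little off and sometimes report something else, mostly with a low value. They report only what shows in the picture. A call takes as long as a camera call. They do not tell look-alikes from the thing itself.
- boxes_of(camera, thing): "xy" ([column, row] as shares, 0 to 1, of the picture: columns of its width, rows of its height, amid what is visible of it).
- place_of(camera, thing): "xy" ([column, row] as shares, 0 to 1, of the picture: columns of its width, rows of its height: a listed point, or the origin of a listed thing).
The state is a dict: "clock": time; "joint_positions": joint angles; "qd": joint speeds; "tau": joint torques, N m; "ee_pos": TCP position; "eef_rot": TCP orientation; "contact_force": force on the tool from outside, world axes, zero at the start; "moment": the same for the moment, N m; "finger_gap": opening from 0.0 (shut) to 1.0 (fully open); "grasp_force": force on a finger pad.
Only numpy, scipy, OpenCV 4.12 (cv2) and the standard library are available. Lean on these libraries where they do the work, as an engineer would, in place of code of your own. Each camera call takes 0.05 s, during which the arm holds its last target. There are 200 camera calls.

TASK

On the green hold-down, slacken the brass lock nut by its lever, turn the red adjuster clockwise until the black foot bears on the boss of the copper blank with a light clamping pressure of about 25 N (do not crush it), then tighten the lock nut again firmly without overdoing it, so that the setting stays. Leave the blank and everything else on the bench where they are, and let go.

Things in the scene. Friction and masses are not known exactly. Their poses are not given: they have to be found in the camera images.
- fixture: green cast hold-down screwed to the bench, does not move: base 160 x 230 x 12 mm, a column on its +y side and a bridge (top 125 mm above the bench) that carries the vertical spindle. Origin on the spindle axis at bench height; z up, +y towards the column
- lock_nut (a joint): turn of the brass lock nut (42 mm across, 128 to 148 mm above the bench, under the adjuster) in rad; near 0 at the start, tight; positive = clockwise from above = tightening, negative = loosening (to -1.2). It seats near 0 (from about -0.05 on it grips), where it locks the adjuster, gets stiffer over the next 0.1 rad, and keeps its grip when let go. 0.2 rad back frees the adjuster fully
- lever_post (a point): centre of the top of the upright black post, 14 mm diameter, on the lock nut's flat lever, 80 mm from the spindle axis; free to grip from 143 to 190 mm above the bench. Nut tight, the lever points along the fixture's -y. Pushing the post along its circle takes 2 to 5 N while slack; the nut is tight once it has been pushed clockwise with 7 to 15 N (aim for 10); 17 N is too much
- adjuster (a joint): turn of the red adjuster in rad, 0 at the start; positive = clockwise from above = foot down, 6 mm per rad (range -0.5 to 3.0). Turning it freely takes up to 0.25 N m, less when it stands still; once the foot bears, every 10 N on the blank adds 0.06 N m. It stays where it is left. The lock nut, tight, brakes it: do not force it then
- adjuster_bar (a point): centre of the top of the red adjuster's grip bar, on the spindle axis, 192 mm above the bench. The bar is 56 mm long, 12 mm wide, 28 mm high (164 to 192 mm above the bench) on an 18 mm stem; at joint value 0 its length lies along the fixture's x. The point's x axis is the bar's length
- foot: black sprung foot under the bridge, a disc of 28 mm diameter, 12 mm high, at the lower end of the spindle (its lower face 59 mm above the bench at the start); it only goes up and down and starts 2 to 8 mm above the blank's boss
- foot_face (a point): centre of the foot's lower face
- lock_pad: steel pad hidden inside the lock nut, which the nut presses down on the adjuster's collar to lock it (10 mm per rad of the nut)
- plate: copper blank 100 x 66 x 4 mm lying loose on the round steel stake under the foot, with a hammered round boss, 34 mm across, in its middle under the foot; the top of the boss is 6.5 to 11.5 mm above the blank's underside, different each time; more than 55 N dents it. Origin at the centre of the underside
- spare_ring: loose brass ring, 32 mm across, 12 mm high, lying on the fixture's base; bystander
- hammer: hammer lying on the bench; bystander
- wrench: wrench lying on the bench; bystander
- mug: white mug, 80 mm across, 90 mm high; bystander
- steel_block: dark steel block 70 x 70 x 50 mm with a hole; bystander
- tin: aluminium tin, 70 mm across, 80 mm high; bystander
- bronze: small bronze figure, 60 mm across, 140 mm high; bystander
There are look-alikes about, which are no part of the job. What is meant by the plate is not purple, and is the larger of those in its own colour.

How it is judged (in metres and radians):
On the way, in this order (a step that is already met when the one before it is completed fails the run):
1. the lock nut is slack: the pad no longer presses on the adjuster, and the foot does not yet bear on the blank (contact force between lock_pad and anything else below 1 N and contact force between foot and plate below 1 N), for 0.2 s.
2. with the nut still slack, the foot bears on the blank with 12 to 38 N (contact force between lock_pad and anything else below 1 N and contact force between foot and plate between 12 and 38 N), for 0.2 s.
3. the lock nut has been pulled up firmly: 25 N or more on its pad (about 7 N at the post) (contact force between lock_pad and anything else above 25 N), for 0.1 s.
At the end, for the whole second after the job is handed in: the lock nut is tight (its pad presses with more than 4 N), the foot bears on the blank with 12 to 38 N, and the blank lies still within 6 mm of where it was (contact force between lock_pad and anything else above 4 N and contact force between foot and plate between 12 and 38 N and distance of plate from where it was at the start of the episode below 0.006 m and linear speed of plate below 0.01 m/s); the robot touches nothing.
It fails at once if the blank is crushed: more than 55 N under the foot (contact force between foot and plate above 55 N).
It fails at once if the lock nut is overtightened: more than about 1.4 N m (17 N at the post), 120 N on its pad (contact force between lock_pad and anything else above 120 N).
It fails at once if the adjuster is forced round while the lock nut is tight (contact force between lock_pad and anything else above 4 N and (velocity of joint adjuster above 0.2 rad/s or velocity of joint adjuster below -0.2 rad/s)).
It fails at once if a bystander is moved by more than 25 mm (distance of any of spare_ring, hammer, wrench, mug, steel_block, tin, bronze from where it was at the start of the episode above 0.025 m).
It also fails if it takes over 72 s, if anything falls off the work surface, if the arm or the gripper's body presses on something with over 40 N, if the wrist force passes 120 N, or if a joint passes its speed limit or range.

## Working session

There is one attempt and no reset: what is moved stays moved. The work goes in short steps, Python scripts to look and compute and a shell command to move; the robot and the scene stay as the last step left them, time stands still between calls to the robot, and variables do not carry over. Pictures are saved under pics/ and viewed, at most 10 in all, crops included, and the job is handed in when it is done.

```bash
mkdir -p pics
cat > h.py <<'E'
from bench import *
import numpy as np, cv2
def ray(cam,xy):
    c=calibration(cam);R=np.array(c["R"]);t=np.array(c["t"])
    d=R.T@np.array([(xy[0]*640-c["cx"])/c["fx"],(xy[1]*400-c["cy"])/c["fy"],1]);o=-R.T@t
    return o,d
def atz(cam,xy,z):
    o,d=ray(cam,xy);return o+d*(z-o[2])/d[2]
def save(cam,n):
    im=get_image(cam);cv2.imwrite(f"pics/{n}.png",im[:,:,::-1]);return im
E
python3 - <<'E'
from h import *
a=save("top","t1");b=save("side","s1")
s=sense();print({k:np.round(v,3) for k,v in s.items()})
for cam in("top","side"):
  for n,z in(("lever_post",190),("adjuster_bar",192),("fixture",0),("plate",40),("foot_face",59)):
    for r in place_of(cam,n)[:3]: print(cam,n,round(r["conf"],2),np.round(np.array(r["xy"])*[640,400],1),np.round(atz(cam,r["xy"],z),1))
E
```

```text
{'clock': np.float64(0.1), 'joint_positions': array([ 1.262,  0.469, -0.049,  1.534,  0.024,  1.141, -0.082]), 'qd': array([-0.001, -0.003, -0.   , -0.003, -0.002,  0.   ,  0.001]), 'tau': array([ 0.0000e+00, -5.0917e+01, -8.1000e-02, -2.3683e+01, -6.2000e-02,
        3.4000e-02,  0.0000e+00]), 'ee_pos': array([ 186.3  , -648.243,  221.588]), 'eef_rot': array([-0.001,  0.99 ,  0.139, -0.   ]), 'contact_force': array([ 0.39 , -0.119, -0.376]), 'moment': array([0.006, 0.005, 0.035]), 'grasp_force': np.float64(0.0), 'finger_gap': np.float64(1.002)}
top lever_post 0.62 [346.1 176.8] [591.9 -77.4 190. ]
top fixture 0.97 [321.  200.8] [564.  -13.4   0. ]
top plate 0.85 [355.  278.1] [ 324.7 -116.    40. ]
top plate 0.8 [320.9 197.1] [567.2 -12.1  40. ]
top plate 0.59 [318.3 147.7] [726.2  -1.6  40. ]
side lever_post 0.72 [347.4 196.7] [598.3 -66.2 190. ]
side adjuster_bar 0.65 [335.3 182.4] [578.6   1.8 192. ]
side adjuster_bar 0.58 [332.6 215.7] [ 536.3 -134.3  192. ]
side fixture 0.86 [332.7 227.6] [570.2  -6.7   0. ]
side fixture 0.36 [385.5 345.2] [ 604.  -449.5    0. ]
side plate 0.86 [265.  269.5] [ 326.2 -159.7   40. ]
side plate 0.69 [381. 216.] [728.5 -28.7  40. ]
side plate 0.59 [333.8 217.3] [575.7   1.3  40. ]
side foot_face 0.48 [333.1 215.5] [570.8  -7.9  59. ]
```

Run:
```python
import cv2
a=cv2.imread("pics/t1.png")[120:290,240:440];b=cv2.imread("pics/s1.png")[130:300,230:430]
cv2.imwrite("pics/c1.png",cv2.resize(a,(700,595),interpolation=3));cv2.imwrite("pics/c2.png",cv2.resize(b,(700,595),interpolation=3))
```

```text
(no output)
```

View pics/c1.png

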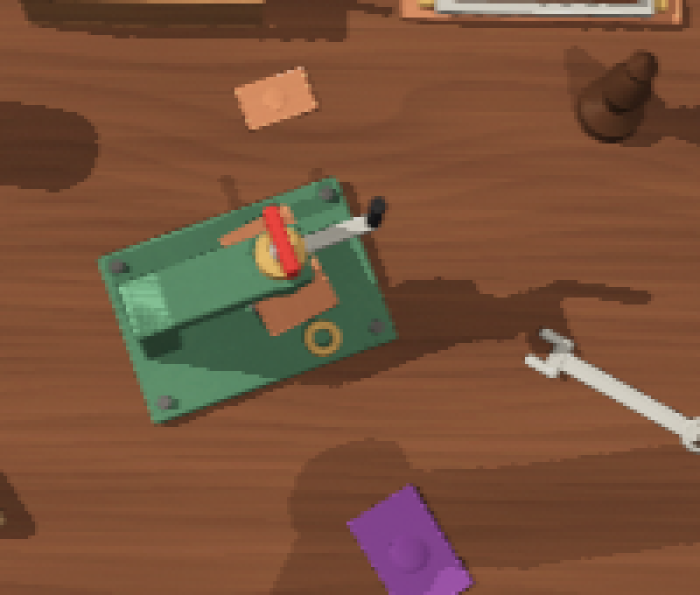

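View pics/c2.png

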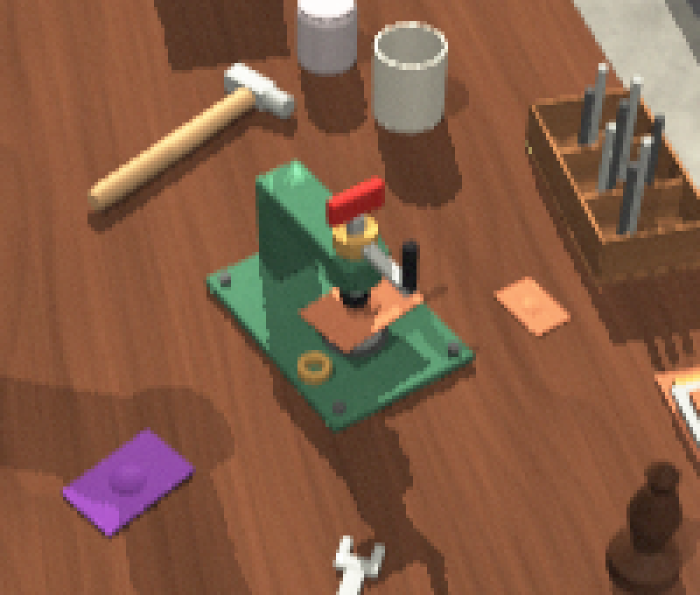

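View pics/s1.png

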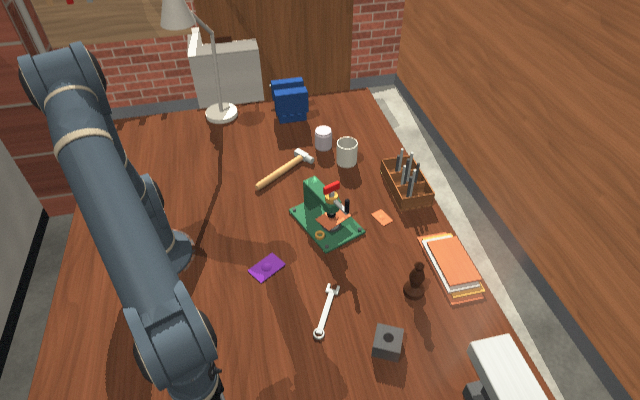

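Plates in the top picture: purple (355,278), small copper (318,148) and larger copper (321,197) under the foot. The last is the one meant: it is not purple, and it is the larger copper one, lying on the stake. The crop confirms it. The post top is near (347,177) and the red bar near (321,189).

Run:
```python
from h import *
def px(c):return [(240+c[0]/3.5)/640,(120+c[1]/3.5)/400]
P=[atz("top",px(c),12)[:2] for c in((338,178),(397,338),(157,423),(100,258))]
print(np.round(P,1))
P=np.array(P);d=(P[2]-P[1]+P[3]-P[0]);print("y-axis ang",np.arctan2(d[1],d[0])-np.pi/2)
d=(P[0]-P[1]+P[3]-P[2]);print("x ang",np.arctan2(d[1],d[0]), P.mean(0))
print("bar top",atz("top",px((281,242)),192), [atz("top",px(c),192)[:2] for c in((272,210),(292,275))])
print("post top",atz("top",px((377,203)),190))
def tri(pa,pb):
    A=[];b=[]
    for o,d in(ray("top",pa),ray("side",pb)):
        d=d/np.linalg.norm(d);M=np.eye(3)-np.outer(d,d);A.append(M);b.append(M@o)
    return np.linalg.lstsq(np.vstack(A),np.hstack(b),rcond=None)[0]
print("tri bar",tri(px((281,242)),[335.3/640,182.4/400]),"tri post",tri([346.1/640,176.8/400],[347.4/640,196.7/400]))
```

```text
[[ 659.7  -61.2]
 [ 513.3 -114.5]
 [ 433.8   95.9]
 [ 581.1  151.9]]
y-axis ang 0.3572632189324174
x ang 0.35607687324165654 [546.98065219  18.00999893]
bar top [555.4933309   -7.41492432 192.        ] [array([ 5.80932228e+02, -4.93687203e-02]), array([529.53514359, -16.26068041])]
post top [588.63059411 -81.78165395 190.        ]
tri bar [565.22068154  -7.84027521 198.66763228] tri post [592.27895812 -76.7701169  199.63342696]
```

```bash
python3 -m inch '[{"z":50,"rz":0.14},{"x":20,"y":40,"z":80,"rz":0.28},{"x":40,"y":75,"z":80,"rz":0.42},{"x":60,"y":110,"z":80,"rz":0.56},{"x":80,"y":145,"z":80,"rz":0.7},{"x":100,"y":180,"z":80,"rz":0.84},{"x":120,"y":210,"z":80,"rz":0.98},{"x":140,"y":240,"z":80,"rz":1.1},{"x":160,"y":270,"z":80,"rz":1.1},{"x":160,"y":270,"z":80,"rz":1.1}]' -1 20
python3 -m inch '[{"x":20,"y":30,"rz":0.14},{"x":40,"y":60,"rz":0.28},{"x":60,"y":90,"rz":0.42},{"x":80,"y":120,"rz":0.56},{"x":100,"y":150,"rz":0.7},{"x":125,"y":180,"rz":0.84},{"x":150,"y":210,"rz":0.98},{"x":175,"y":240,"rz":1.1},{"x":200,"y":275,"rz":1.1},{"x":202,"y":281,"rz":1.1}]'
python3 -m inch '[{"rz":0.14},{"rz":0.28},{"rz":0.42},{"rz":0.56},{"rz":0.7},{"rz":0.84},{"rz":0.98},{"rz":1.02},{"rz":1.02},{"rz":1.02}]'
```

```text
$[0]: bad value
$[0]: bad value
$[0]: bad value
```

Run:
```python
from h import *
s=sense();print({k:np.round(v,3) for k,v in s.items()})
q=s["eef_rot"];print("yaw",2*np.arctan2(q[2],q[1]))
# colour centroids for refinement
im=save("top","t2").astype(int);r,g,b=im[...,0],im[...,1],im[...,2]
m=(r>150)&(g<70)&(b<70);m[:, :280]=0;m[:,380:]=0;m[:150]=0;m[230:]=0
ys,xs=np.nonzero(m);print("red n",len(xs));
if len(xs):print(atz("top",[(xs.mean()+.5)/640,(ys.mean()+.5)/400],188))
for n,z in(("lever_post",190),("adjuster_bar",192)):
  for c in("top","side"):
    for k in place_of(c,n)[:2]: print(c,n,round(k["conf"],2),np.round(atz(c,k["xy"],z),1))
cv2.imwrite("pics/c3.png",cv2.resize(im[120:270,240:440,::-1].astype(np.uint8),(800,600),interpolation=3))
```

```text
{'clock': np.float64(0.6), 'joint_positions': array([ 1.262,  0.469, -0.049,  1.533,  0.024,  1.141, -0.082]), 'qd': array([ 0.   , -0.001,  0.001, -0.   ,  0.002, -0.   ,  0.   ]), 'tau': array([-0.0000e+00, -5.0754e+01, -8.1000e-02, -2.3634e+01, -6.1000e-02,
        3.1000e-02,  0.0000e+00]), 'ee_pos': array([ 186.465, -648.743,  222.56 ]), 'eef_rot': array([0.   , 0.99 , 0.139, 0.   ]), 'contact_force': array([-0.38 ,  0.045,  0.04 ]), 'moment': array([-0.074,  0.02 ,  0.015]), 'grasp_force': np.float64(0.0), 'finger_gap': np.float64(1.003)}
yaw 0.2798086028839801
red n 71
[557.12836036  -8.24435228 188.        ]
top lever_post 0.78 [594.1 -85.3 190. ]
side lever_post 0.72 [598.3 -66.2 190. ]
top adjuster_bar 0.41 [554.3 -13.8 192. ]
side adjuster_bar 0.65 [578.6   1.8 192. ]
side adjuster_bar 0.58 [ 536.3 -134.3  192. ]
```

Every row needs all six keys.

```bash
python3 -m inch '[{"x":0,"y":0,"z":50,"rx":0,"ry":0,"rz":0.14},{"x":20,"y":40,"z":80,"rx":0,"ry":0,"rz":0.28},{"x":40,"y":75,"z":80,"rx":0,"ry":0,"rz":0.42},{"x":60,"y":110,"z":80,"rx":0,"ry":0,"rz":0.56},{"x":80,"y":145,"z":80,"rx":0,"ry":0,"rz":0.7},{"x":100,"y":180,"z":80,"rx":0,"ry":0,"rz":0.84},{"x":120,"y":210,"z":80,"rx":0,"ry":0,"rz":0.98},{"x":140,"y":240,"z":80,"rx":0,"ry":0,"rz":1.1},{"x":160,"y":270,"z":80,"rx":0,"ry":0,"rz":1.1},{"x":160,"y":270,"z":80,"rx":0,"ry":0,"rz":1.1}]' -1 20
python3 -m inch '[{"x":20,"y":30,"z":0,"rx":0,"ry":0,"rz":0.14},{"x":40,"y":60,"z":0,"rx":0,"ry":0,"rz":0.28},{"x":60,"y":90,"z":0,"rx":0,"ry":0,"rz":0.42},{"x":80,"y":120,"z":0,"rx":0,"ry":0,"rz":0.56},{"x":100,"y":150,"z":0,"rx":0,"ry":0,"rz":0.7},{"x":125,"y":180,"z":0,"rx":0,"ry":0,"rz":0.84},{"x":150,"y":210,"z":0,"rx":0,"ry":0,"rz":0.98},{"x":175,"y":240,"z":0,"rx":0,"ry":0,"rz":1.1},{"x":200,"y":275,"z":0,"rx":0,"ry":0,"rz":1.1},{"x":202,"y":281,"z":0,"rx":0,"ry":0,"rz":1.1}]'
python3 -m inch '[{"x":0,"y":0,"z":0,"rx":0,"ry":0,"rz":0.14},{"x":0,"y":0,"z":0,"rx":0,"ry":0,"rz":0.28},{"x":0,"y":0,"z":0,"rx":0,"ry":0,"rz":0.42},{"x":0,"y":0,"z":0,"rx":0,"ry":0,"rz":0.56},{"x":0,"y":0,"z":0,"rx":0,"ry":0,"rz":0.7},{"x":0,"y":0,"z":0,"rx":0,"ry":0,"rz":0.84},{"x":0,"y":0,"z":0,"rx":0,"ry":0,"rz":0.98},{"x":0,"y":0,"z":0,"rx":0,"ry":0,"rz":1.02},{"x":0,"y":0,"z":0,"rx":0,"ry":0,"rz":1.02},{"x":0,"y":0,"z":0,"rx":0,"ry":0,"rz":1.02}]'
python3 - <<'E'
from h import *
s=sense();q=s["eef_rot"];print("yaw",2*np.arctan2(q[2],q[1]),np.round(s["joint_positions"],2))
E
```

```text
clock: 1.85
ee_pos: [350.1, -373.8, 303.3]
eef_rot: [0.0, 0.768, 0.64, 0.001]
contact_force: [0.1, 0.0, -0.4]
finger_gap: 0.171
grasp_force: 0.0
clock: 2.85
ee_pos: [550.7, -92.6, 302.8]
eef_rot: [0.0, 0.321, 0.947, 0.002]
contact_force: [-0.5, 1.2, -0.3]
finger_gap: 0.004
grasp_force: 0.0
clock: 3.85
ee_pos: [548.2, -98.7, 302.5]
eef_rot: [-0.0, -0.177, 0.984, -0.0]
contact_force: [-0.6, 0.1, 0.1]
finger_gap: 0.005
grasp_force: 0.0
yaw 3.4974940433408856 [ 0.82  0.34 -0.92  1.67  0.28  1.27  1.77]
```

```bash
python3 -m inch '[{"x":0,"y":0,"z":-45,"rx":0,"ry":0,"rz":0},{"x":0,"y":0,"z":-90,"rx":0,"ry":0,"rz":0},{"x":0,"y":0,"z":-120,"rx":0,"ry":0,"rz":0},{"x":0,"y":0,"z":-138,"rx":0,"ry":0,"rz":0},{"x":0,"y":0,"z":-138,"rx":0,"ry":0,"rz":0},{"x":0,"y":0,"z":-138,"rx":0,"ry":0,"rz":0}]'
python3 - <<'E'
from h import *
b=save("side","s3")[130:280,230:430];a=save("top","t3")[120:270,240:440]
cv2.imwrite("pics/c4.png",cv2.resize(np.vstack([a,b])[:,:,::-1],(400*2-200,600*3//3),interpolation=3))
E
```

```text
clock: 4.45
ee_pos: [548.8, -97.8, 165.1]
eef_rot: [0.0, -0.178, 0.984, -0.0]
contact_force: [0.5, 0.2, 1.7]
finger_gap: 0.003
grasp_force: 0.0
```

View pics/c4.png

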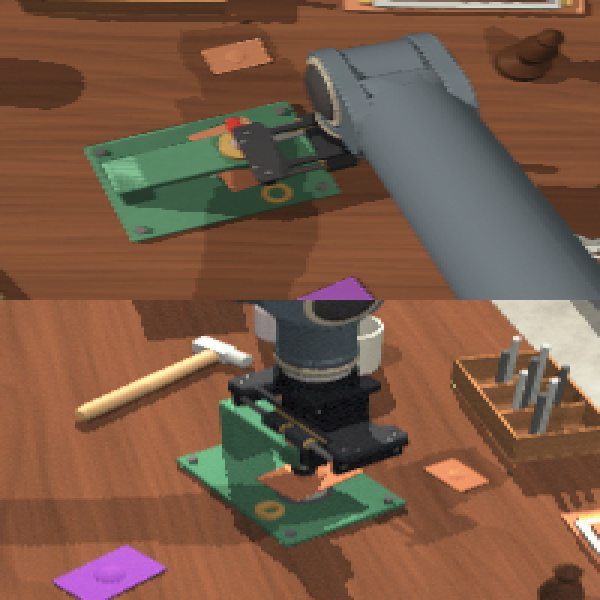

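The shut fingers stand beside the post on its clockwise side, and the gripper body clears the red bar. Now I push along the circle.

```bash
python3 -m inch '[{"x":5,"y":1.8,"z":0,"rx":0,"ry":0,"rz":0},{"x":10,"y":3.6,"z":0,"rx":0,"ry":0,"rz":0},{"x":15,"y":5.5,"z":0,"rx":0,"ry":0,"rz":0},{"x":18,"y":6.6,"z":0,"rx":0,"ry":0,"rz":0},{"x":21,"y":7.7,"z":0,"rx":0,"ry":0,"rz":0},{"x":24,"y":8.8,"z":0,"rx":0,"ry":0,"rz":0},{"x":24,"y":8.8,"z":0,"rx":0,"ry":0,"rz":0}]'
python3 -m inch '[{"x":3,"y":1.1,"z":0,"rx":0,"ry":0,"rz":0},{"x":6,"y":2.3,"z":0,"rx":0,"ry":0,"rz":0},{"x":6,"y":2.3,"z":0,"rx":0,"ry":0,"rz":0}]'
```

```text
clock: 5.25
ee_pos: [572.8, -88.6, 164.5]
eef_rot: [0.0, -0.178, 0.984, 0.0]
contact_force: [0.2, 0.5, -0.3]
finger_gap: 0.006
grasp_force: 0.0
clock: 5.55
ee_pos: [577.9, -87.2, 164.3]
eef_rot: [-0.001, -0.178, 0.984, -0.0]
contact_force: [-2.9, -1.6, 2.5]
finger_gap: 0.009
grasp_force: 1.8
```

```bash
python3 -m inch '[{"x":4,"y":1.5,"z":0,"rx":0,"ry":0,"rz":0},{"x":8,"y":3.3,"z":0,"rx":0,"ry":0,"rz":0},{"x":12,"y":5.5,"z":0,"rx":0,"ry":0,"rz":0},{"x":16,"y":8,"z":0,"rx":0,"ry":0,"rz":0}]'
python3 -m inch '[{"x":4,"y":2.7,"z":0,"rx":0,"ry":0,"rz":0},{"x":8,"y":5.7,"z":0,"rx":0,"ry":0,"rz":0},{"x":12,"y":9,"z":0,"rx":0,"ry":0,"rz":0},{"x":16,"y":12.5,"z":0,"rx":0,"ry":0,"rz":0},{"x":19,"y":16,"z":0,"rx":0,"ry":0,"rz":0},{"x":19,"y":16,"z":0,"rx":0,"ry":0,"rz":0}]'
```

```text
clock: 5.95
ee_pos: [593.2, -79.8, 164.1]
eef_rot: [-0.002, -0.178, 0.984, -0.001]
contact_force: [-5.0, -2.7, 2.0]
finger_gap: 0.005
grasp_force: 2.5
clock: 6.55
ee_pos: [612.3, -62.1, 163.9]
eef_rot: [-0.001, -0.179, 0.984, 0.0]
contact_force: [-4.3, 0.1, 0.4]
finger_gap: 0.001
grasp_force: 2.1
```

```bash
python3 -m inch '[{"x":-14,"y":-5,"z":0,"rx":0,"ry":0,"rz":0},{"x":-20,"y":-8,"z":30,"rx":0,"ry":0,"rz":0},{"x":-40,"y":-30,"z":70,"rx":0,"ry":0,"rz":0},{"x":-50,"y":-70,"z":90,"rx":0,"ry":0,"rz":0},{"x":-60,"y":-115,"z":100,"rx":0,"ry":0,"rz":0},{"x":-60,"y":-160,"z":100,"rx":0,"ry":0,"rz":0},{"x":-60,"y":-200,"z":100,"rx":0,"ry":0,"rz":0},{"x":-60,"y":-200,"z":100,"rx":0,"ry":0,"rz":0}]' 0 40
python3 - <<'E'
from h import *
for cam,f in(("top","t1"),("side","s1")):
    im=cv2.imread(f"pics/{f}.png").astype(int);b,g,r=im[...,0],im[...,1],im[...,2]
    m=(r>120)&(g<75)&(b<75)&(r>2.2*g);m[:150]=0;m[230:]=0;m[:,:290]=0;m[:,370:]=0
    ys,xs=np.nonzero(m);p=[(xs.mean()+.5)/640,(ys.mean()+.5)/400]
    print(cam,len(xs),np.array(p)*[640,400],atz(cam,p,180))
b=save("side","s4")[150:250,280:400];a=save("top","t4")[150:250,280:400]
cv2.imwrite("pics/c5.png",cv2.resize(np.hstack([a,b])[:,:,::-1],(800,333),interpolation=3))
E
```

```text
clock: 7.35
ee_pos: [552.9, -271.2, 263.9]
eef_rot: [0.001, -0.172, 0.985, -0.002]
contact_force: [-0.1, -0.0, -0.5]
finger_gap: 0.491
grasp_force: 0.0
top 83 [320.47590361 188.70481928] [559.63262953  -8.11398401 180.        ]
side 107 [332.01401869 188.40654206] [565.59390044  -9.53230281 180.        ]
```

View pics/c5.png

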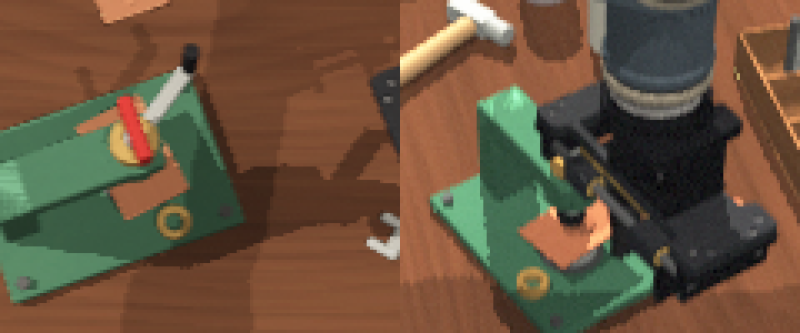

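```bash
python3 -m inch '[{"x":2,"y":45,"z":0,"rx":0,"ry":0,"rz":0},{"x":3,"y":90,"z":0,"rx":0,"ry":0,"rz":0},{"x":5,"y":135,"z":0,"rx":0,"ry":0,"rz":0},{"x":6,"y":180,"z":0,"rx":0,"ry":0,"rz":0},{"x":8,"y":225,"z":0,"rx":0,"ry":0,"rz":0},{"x":8,"y":263,"z":0,"rx":0,"ry":0,"rz":0},{"x":8,"y":263,"z":-30,"rx":0,"ry":0,"rz":0},{"x":8,"y":263,"z":-60,"rx":0,"ry":0,"rz":0},{"x":8,"y":263,"z":-80,"rx":0,"ry":0,"rz":0},{"x":8,"y":263,"z":-94,"rx":0,"ry":0,"rz":0}]'
python3 -m inch '[{"x":0,"y":0,"z":0,"rx":0,"ry":0,"rz":0},{"x":0,"y":0,"z":0,"rx":0,"ry":0,"rz":0},{"x":0,"y":0,"z":0,"rx":0,"ry":0,"rz":0},{"x":0,"y":0,"z":0,"rx":0,"ry":0,"rz":0},{"x":0,"y":0,"z":0,"rx":0,"ry":0,"rz":0},{"x":0,"y":0,"z":0,"rx":0,"ry":0,"rz":0}]' -1 10
python3 -c "
from h import *
s=sense();q=s['eef_rot'];print('yaw',2*np.arctan2(q[2],q[1]),s['moment'])"
```

```text
clock: 8.45
ee_pos: [560.8, 2.5, 169.5]
eef_rot: [-0.0, -0.18, 0.984, 0.001]
contact_force: [-0.0, -0.2, 0.7]
finger_gap: 0.5
grasp_force: 0.0
clock: 9.05
ee_pos: [565.1, -6.2, 171.9]
eef_rot: [0.003, -0.176, 0.984, -0.005]
contact_force: [5.6, -10.2, -1.1]
finger_gap: 0.137
grasp_force: 10.0
yaw 3.4952156791197115 [-2.23175509 -1.46871532  0.12337865]
```

```bash
python3 -m inch '[{"x":2,"y":-5,"z":0,"rx":0,"ry":0,"rz":0},{"x":4,"y":-10,"z":0,"rx":0,"ry":0,"rz":0},{"x":4,"y":-10,"z":0,"rx":0,"ry":0,"rz":0},{"x":4,"y":-10,"z":0,"rx":0,"ry":0,"rz":0}]' -1 40
python3 -c "
from h import *
s=sense();q=s['eef_rot'];print('yaw',2*np.arctan2(q[2],q[1]),s['moment'])"
```

```text
clock: 9.45
ee_pos: [565.2, -6.5, 171.9]
eef_rot: [0.001, -0.179, 0.984, 0.002]
contact_force: [-2.2, 3.9, 2.9]
finger_gap: 0.138
grasp_force: 40.0
yaw 3.502198973461352 [0.85275978 0.17232419 0.05487695]
```

```bash
cat > m.py <<'E'
from h import *
s=sense();q=s['eef_rot'];print('yaw %.4f'%(2*np.arctan2(q[2],q[1])-3.5),'Mz %.3f'%s['moment'][2],np.round(s['moment'][:2],2),'t %.2f'%s['clock'])
E
python3 -m inch '[{"x":0,"y":0,"z":0,"rx":0,"ry":0,"rz":-0.05},{"x":0,"y":0,"z":0,"rx":0,"ry":0,"rz":-0.1},{"x":0,"y":0,"z":0,"rx":0,"ry":0,"rz":-0.15}]' | sed -n '2p;4p'; python3 m.py
python3 -m inch '[{"x":0,"y":0,"z":0,"rx":0,"ry":0,"rz":-0.05},{"x":0,"y":0,"z":0,"rx":0,"ry":0,"rz":-0.1}]' | sed -n '2p;4p'; python3 m.py
python3 -m inch '[{"x":0,"y":0,"z":0,"rx":0,"ry":0,"rz":-0.05}]' | sed -n '2p;4p'; python3 m.py
```

```text
ee_pos: [565.4, -7.0, 171.9]
contact_force: [-2.2, 3.0, 2.3]
yaw -0.1488 Mz 0.061 [0.53 0.19] t 9.75
ee_pos: [565.4, -7.3, 171.9]
contact_force: [-1.2, 2.7, 4.3]
yaw -0.2494 Mz 0.173 [0.5  0.16] t 9.95
ee_pos: [565.4, -7.5, 171.8]
contact_force: [-2.2, 1.2, 4.0]
yaw -0.2992 Mz 0.240 [0.39 0.2 ] t 10.05
```

```bash
python3 -m inch '[{"x":0,"y":0,"z":0,"rx":0,"ry":0,"rz":-0.05}]' | sed -n '4p'; python3 m.py
python3 -m inch '[{"x":0,"y":0,"z":0,"rx":0,"ry":0,"rz":-0.05}]' | sed -n '4p'; python3 m.py
python3 -m inch '[{"x":0,"y":0,"z":0,"rx":0,"ry":0,"rz":-0.05}]' | sed -n '4p'; python3 m.py
python3 -m inch '[{"x":0,"y":0,"z":0,"rx":0,"ry":0,"rz":-0.05}]' | sed -n '4p'; python3 m.py
```

```text
contact_force: [-2.5, 2.2, 3.7]
yaw -0.3495 Mz 0.270 [0.31 0.16] t 10.15
contact_force: [-2.5, 2.6, 3.5]
yaw -0.3996 Mz 0.176 [0.18 0.12] t 10.25
contact_force: [-1.7, 1.7, 4.1]
yaw -0.4497 Mz 0.269 [0.11 0.2 ] t 10.35
contact_force: [-1.1, 0.7, 3.1]
yaw -0.4999 Mz 0.284 [0.08 0.21] t 10.45
```

```bash
python3 -m inch '[{"x":0,"y":0,"z":0,"rx":0,"ry":0,"rz":-0.05}]' >/dev/null; python3 m.py
python3 -m inch '[{"x":0,"y":0,"z":0,"rx":0,"ry":0,"rz":-0.05}]' >/dev/null; python3 m.py
python3 -m inch '[{"x":0,"y":0,"z":0,"rx":0,"ry":0,"rz":-0.05}]' >/dev/null; python3 m.py
python3 -m inch '[{"x":0,"y":0,"z":0,"rx":0,"ry":0,"rz":-0.05}]' >/dev/null; python3 m.py
python3 -m inch '[{"x":0,"y":0,"z":0,"rx":0,"ry":0,"rz":-0.05}]' |sed -n 4p; python3 m.py
```

```text
yaw -0.5500 Mz 0.228 [-0.01  0.24] t 10.55
yaw -0.6000 Mz 0.276 [0.01 0.34] t 10.65
yaw -0.6501 Mz 0.214 [-0.07  0.31] t 10.75
yaw -0.7003 Mz 0.197 [-0.11  0.34] t 10.85
contact_force: [-3.2, -0.7, 4.6]
yaw -0.7503 Mz 0.285 [-0.23  0.43] t 10.95
```

```bash
python3 -m inch '[{"x":0,"y":0,"z":0,"rx":0,"ry":0,"rz":-0.05}]' >/dev/null; python3 m.py
python3 -m inch '[{"x":0,"y":0,"z":0,"rx":0,"ry":0,"rz":-0.05}]' >/dev/null; python3 m.py
python3 -m inch '[{"x":0,"y":0,"z":0,"rx":0,"ry":0,"rz":-0.05}]' >/dev/null; python3 m.py
python3 -m inch '[{"x":0,"y":0,"z":0,"rx":0,"ry":0,"rz":-0.05}]' |sed -n 4p; python3 m.py
```

```text
yaw -0.8002 Mz 0.349 [-0.34  0.46] t 11.05
yaw -0.8502 Mz 0.423 [-0.3   0.58] t 11.15
yaw -0.9001 Mz 0.422 [-0.36  0.61] t 11.25
contact_force: [-3.4, -1.7, 6.8]
yaw -0.9501 Mz 0.399 [-0.46  0.66] t 11.35
```

```bash
python3 m.py; python3 -m inch '[{"x":0,"y":0,"z":0,"rx":0,"ry":0,"rz":0.05},{"x":0,"y":0,"z":0,"rx":0,"ry":0,"rz":0.1},{"x":0,"y":0,"z":0,"rx":0,"ry":0,"rz":0.15},{"x":0,"y":0,"z":0,"rx":0,"ry":0,"rz":0.2},{"x":0,"y":0,"z":0,"rx":0,"ry":0,"rz":0.25}]' >/dev/null; python3 m.py
for i in 1 ; do :; done
python3 -m inch '[{"x":0,"y":0,"z":0,"rx":0,"ry":0,"rz":-0.05}]' >/dev/null; python3 m.py
python3 -m inch '[{"x":0,"y":0,"z":0,"rx":0,"ry":0,"rz":-0.05}]' >/dev/null; python3 m.py
python3 -m inch '[{"x":0,"y":0,"z":0,"rx":0,"ry":0,"rz":-0.05}]' >/dev/null; python3 m.py
python3 -m inch '[{"x":0,"y":0,"z":0,"rx":0,"ry":0,"rz":-0.05}]' >/dev/null; python3 m.py
python3 -m inch '[{"x":0,"y":0,"z":0,"rx":0,"ry":0,"rz":-0.05}]' >/dev/null; python3 m.py
```

```text
yaw -0.9501 Mz 0.399 [-0.46  0.66] t 11.35
yaw -0.6982 Mz -0.339 [-0.02  0.39] t 11.85
yaw -0.7482 Mz 0.557 [-0.17  0.52] t 11.95
yaw -0.8010 Mz 0.376 [-0.15  0.41] t 12.05
yaw -0.8498 Mz 0.447 [-0.42  0.57] t 12.15
yaw -0.9004 Mz 0.470 [-0.33  0.53] t 12.25
yaw -0.9498 Mz 0.470 [-0.5   0.65] t 12.35
```

```bash
python3 -m inch '[{"x":0,"y":0,"z":0,"rx":0,"ry":0,"rz":0.05},{"x":0,"y":0,"z":0,"rx":0,"ry":0,"rz":0.1},{"x":0,"y":0,"z":0,"rx":0,"ry":0,"rz":0.15},{"x":0,"y":0,"z":0,"rx":0,"ry":0,"rz":0.2},{"x":0,"y":0,"z":0,"rx":0,"ry":0,"rz":0.25},{"x":0,"y":0,"z":0,"rx":0,"ry":0,"rz":0.3},{"x":0,"y":0,"z":0,"rx":0,"ry":0,"rz":0.35},{"x":0,"y":0,"z":0,"rx":0,"ry":0,"rz":0.4},{"x":0,"y":0,"z":0,"rx":0,"ry":0,"rz":0.4}]' |sed -n 4p; python3 m.py
python3 -m inch '[{"x":0,"y":0,"z":0,"rx":0,"ry":0,"rz":-0.05},{"x":0,"y":0,"z":0,"rx":0,"ry":0,"rz":-0.1}]' >/dev/null; python3 m.py
python3 -m inch '[{"x":0,"y":0,"z":0,"rx":0,"ry":0,"rz":-0.05}]' >/dev/null; python3 m.py
python3 -m inch '[{"x":0,"y":0,"z":0,"rx":0,"ry":0,"rz":-0.05}]' >/dev/null; python3 m.py
python3 -m inch '[{"x":0,"y":0,"z":0,"rx":0,"ry":0,"rz":-0.05}]' >/dev/null; python3 m.py
python3 -m inch '[{"x":0,"y":0,"z":0,"rx":0,"ry":0,"rz":-0.05}]' >/dev/null; python3 m.py
python3 -m inch '[{"x":0,"y":0,"z":0,"rx":0,"ry":0,"rz":-0.05}]' >/dev/null; python3 m.py
python3 -m inch '[{"x":0,"y":0,"z":0,"rx":0,"ry":0,"rz":-0.05}]' |sed -n 4p; python3 m.py
```

```text
contact_force: [-3.5, 1.5, 5.5]
yaw -0.5486 Mz 0.180 [0.18 0.4 ] t 13.25
yaw -0.6516 Mz 0.406 [0.05 0.48] t 13.45
yaw -0.7011 Mz 0.028 [-0.19  0.51] t 13.55
yaw -0.7511 Mz 0.379 [-0.16  0.59] t 13.65
yaw -0.8013 Mz 0.242 [-0.2   0.59] t 13.75
yaw -0.8508 Mz 0.414 [-0.29  0.67] t 13.85
yaw -0.9011 Mz 0.407 [-0.35  0.71] t 13.95
contact_force: [-3.9, -1.1, 7.6]
yaw -0.9508 Mz 0.477 [-0.36  0.82] t 14.05
```

```bash
python3 -m inch '[{"x":0,"y":0,"z":0,"rx":0,"ry":0,"rz":0.01},{"x":0,"y":0,"z":0,"rx":0,"ry":0,"rz":0.02},{"x":0,"y":0,"z":0,"rx":0,"ry":0,"rz":0.03}]' >/dev/null; python3 m.py
python3 -m inch '[{"x":0,"y":0,"z":0,"rx":0,"ry":0,"rz":0.01}]' >/dev/null; python3 m.py
python3 -m inch '[{"x":0,"y":0,"z":0,"rx":0,"ry":0,"rz":0.01}]' >/dev/null; python3 m.py
python3 -m inch '[{"x":0,"y":0,"z":0,"rx":0,"ry":0,"rz":0.01}]' >/dev/null; python3 m.py
python3 -m inch '[{"x":0,"y":0,"z":0,"rx":0,"ry":0,"rz":0.01}]' >/dev/null; python3 m.py
python3 -m inch '[{"x":0,"y":0,"z":0,"rx":0,"ry":0,"rz":0.01}]' >/dev/null; python3 m.py
echo fwd; python3 -m inch '[{"x":0,"y":0,"z":0,"rx":0,"ry":0,"rz":-0.01},{"x":0,"y":0,"z":0,"rx":0,"ry":0,"rz":-0.02},{"x":0,"y":0,"z":0,"rx":0,"ry":0,"rz":-0.03}]' >/dev/null; python3 m.py
python3 -m inch '[{"x":0,"y":0,"z":0,"rx":0,"ry":0,"rz":-0.01}]' >/dev/null; python3 m.py
python3 -m inch '[{"x":0,"y":0,"z":0,"rx":0,"ry":0,"rz":-0.01}]' >/dev/null; python3 m.py
python3 -m inch '[{"x":0,"y":0,"z":0,"rx":0,"ry":0,"rz":-0.01}]' >/dev/null; python3 m.py
```

```text
yaw -0.9205 Mz 0.005 [-0.26  0.7 ] t 14.35
yaw -0.9107 Mz -0.087 [-0.21  0.74] t 14.45
yaw -0.9006 Mz -0.100 [-0.24  0.73] t 14.55
yaw -0.8907 Mz -0.025 [-0.24  0.62] t 14.65
yaw -0.8807 Mz -0.095 [-0.18  0.67] t 14.75
yaw -0.8707 Mz -0.113 [-0.19  0.66] t 14.85
fwd
yaw -0.8993 Mz 0.413 [-0.28  0.69] t 15.15
yaw -0.9093 Mz 0.435 [-0.3   0.73] t 15.25
yaw -0.9195 Mz 0.412 [-0.3   0.71] t 15.35
yaw -0.9293 Mz 0.462 [-0.26  0.7 ] t 15.45
```

```bash
python3 -m inch '[{"x":0,"y":0,"z":0,"rx":0,"ry":0,"rz":0.02},{"x":0,"y":0,"z":0,"rx":0,"ry":0,"rz":0.04},{"x":0,"y":0,"z":0,"rx":0,"ry":0,"rz":0.05},{"x":0,"y":0,"z":0,"rx":0,"ry":0,"rz":0.06}]' >/dev/null; python3 m.py
python3 -m inch '[{"x":0,"y":0,"z":0,"rx":0,"ry":0,"rz":0.01}]' >/dev/null; python3 m.py
python3 -m inch '[{"x":0,"y":0,"z":0,"rx":0,"ry":0,"rz":0.01}]' >/dev/null; python3 m.py
python3 -m inch '[{"x":0,"y":0,"z":0,"rx":0,"ry":0,"rz":0.01}]' >/dev/null; python3 m.py
python3 -m inch '[{"x":0,"y":0,"z":0,"rx":0,"ry":0,"rz":0.01}]' >/dev/null; python3 m.py
echo fwd; python3 -m inch '[{"x":0,"y":0,"z":0,"rx":0,"ry":0,"rz":-0.01},{"x":0,"y":0,"z":0,"rx":0,"ry":0,"rz":-0.02}]' >/dev/null; python3 m.py
python3 -m inch '[{"x":0,"y":0,"z":0,"rx":0,"ry":0,"rz":-0.01}]' >/dev/null; python3 m.py
python3 -m inch '[{"x":0,"y":0,"z":0,"rx":0,"ry":0,"rz":-0.01}]' >/dev/null; python3 m.py
```

```text
yaw -0.8707 Mz -0.068 [-0.19  0.71] t 15.85
yaw -0.8608 Mz -0.097 [-0.15  0.67] t 15.95
yaw -0.8508 Mz -0.081 [-0.18  0.64] t 16.05
yaw -0.8408 Mz -0.084 [-0.14  0.64] t 16.15
yaw -0.8308 Mz -0.170 [-0.15  0.6 ] t 16.25
fwd
yaw -0.8494 Mz 0.413 [-0.2   0.66] t 16.45
yaw -0.8595 Mz 0.426 [-0.13  0.64] t 16.55
yaw -0.8693 Mz 0.429 [-0.24  0.71] t 16.65
```

```bash
python3 -m inch '[{"x":0,"y":0,"z":0,"rx":0,"ry":0,"rz":0.01},{"x":0,"y":0,"z":0,"rx":0,"ry":0,"rz":0.02},{"x":0,"y":0,"z":0,"rx":0,"ry":0,"rz":0.025},{"x":0,"y":0,"z":0,"rx":0,"ry":0,"rz":0.015},{"x":0,"y":0,"z":0,"rx":0,"ry":0,"rz":0.015}]' |sed -n 4p; python3 m.py
python3 -m inch '[{"x":0,"y":0,"z":0,"rx":0,"ry":0,"rz":0},{"x":0,"y":0,"z":0,"rx":0,"ry":0,"rz":0},{"x":0,"y":0,"z":0,"rx":0,"ry":0,"rz":0}]' 0 ; python3 m.py
```

```text
contact_force: [-4.9, -0.3, 7.6]
yaw -0.8548 Mz 0.201 [-0.18  0.62] t 17.15
clock: 17.45
ee_pos: [565.5, -9.6, 170.5]
eef_rot: [0.0, 0.246, 0.969, 0.0]
contact_force: [-0.2, 0.4, -1.2]
finger_gap: 0.324
grasp_force: 0.0
yaw -0.8555 Mz 0.002 [ 0.07 -0.15] t 17.45
```

```bash
python3 -m inch '[{"x":0,"y":0,"z":20,"rx":0,"ry":0,"rz":0},{"x":0,"y":0,"z":50,"rx":0,"ry":0,"rz":0},{"x":0,"y":0,"z":80,"rx":0,"ry":0,"rz":0.13},{"x":25,"y":-10,"z":80,"rx":0,"ry":0,"rz":0.26},{"x":50,"y":-20,"z":80,"rx":0,"ry":0,"rz":0.39},{"x":75,"y":-30,"z":80,"rx":0,"ry":0,"rz":0.52},{"x":95,"y":-35,"z":80,"rx":0,"ry":0,"rz":0.65},{"x":95,"y":-35,"z":80,"rx":0,"ry":0,"rz":0.78},{"x":95,"y":-35,"z":80,"rx":0,"ry":0,"rz":0.855},{"x":95,"y":-35,"z":80,"rx":0,"ry":0,"rz":0.855}]' 0 10
python3 -m inch '[{"x":0,"y":0,"z":-30,"rx":0,"ry":0,"rz":0},{"x":0,"y":0,"z":-60,"rx":0,"ry":0,"rz":0},{"x":0,"y":0,"z":-85,"rx":0,"ry":0,"rz":0},{"x":0,"y":0,"z":-85,"rx":0,"ry":0,"rz":0},{"x":0,"y":0,"z":-85,"rx":0,"ry":0,"rz":0},{"x":0,"y":0,"z":-85,"rx":0,"ry":0,"rz":0}]' -1 20; python3 m.py
```

```text
clock: 18.45
ee_pos: [660.5, -44.7, 249.9]
eef_rot: [-0.0, -0.178, 0.984, 0.001]
contact_force: [-0.0, 0.5, -0.4]
finger_gap: 0.499
grasp_force: 0.0
clock: 19.05
ee_pos: [661.6, -44.3, 167.5]
eef_rot: [0.001, -0.178, 0.984, -0.0]
contact_force: [-0.5, 0.1, 1.1]
finger_gap: 0.05
grasp_force: 0.0
yaw -0.0007 Mz -0.019 [ 0.14 -0.13] t 19.05
```

Run:
```python
from h import *
b=save("side","s5")[150:250,280:400];a=save("top","t5")[150:250,280:400]
cv2.imwrite("pics/c6.png",cv2.resize(np.hstack([a,b])[:,:,::-1],(800,333),interpolation=3))
```

```text
(no output)
```

View pics/c6.png

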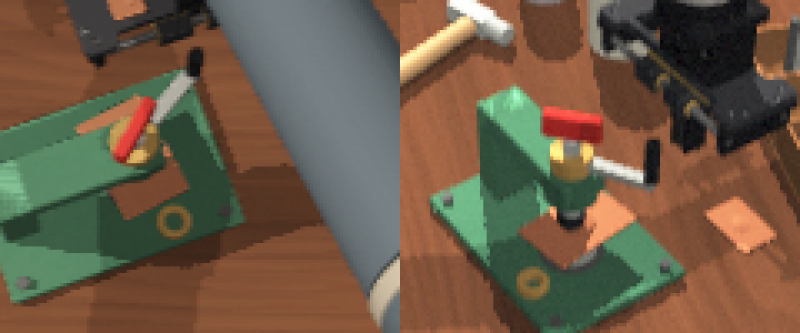

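The picture shows the foot on the boss, the bar turned by about 0.86 rad, the lever slack, and the shut fingers on its far side. Now I push it back clockwise.

```bash
python3 -m inch '[{"x":-5,"y":-2,"z":0,"rx":0,"ry":0,"rz":0},{"x":-10,"y":-4,"z":0,"rx":0,"ry":0,"rz":0},{"x":-14,"y":-6,"z":0,"rx":0,"ry":0,"rz":0},{"x":-18,"y":-9,"z":0,"rx":0,"ry":0,"rz":0},{"x":-22,"y":-12,"z":0,"rx":0,"ry":0,"rz":0}]' |sed -n '2p;4p'
python3 -m inch '[{"x":-4,"y":-3,"z":0,"rx":0,"ry":0,"rz":0},{"x":-8,"y":-6,"z":0,"rx":0,"ry":0,"rz":0},{"x":-12,"y":-9,"z":0,"rx":0,"ry":0,"rz":0}]' |sed -n '2p;4p'
python3 -m inch '[{"x":-4,"y":-2,"z":0,"rx":0,"ry":0,"rz":0},{"x":-8,"y":-4,"z":0,"rx":0,"ry":0,"rz":0},{"x":-10,"y":-5,"z":0,"rx":0,"ry":0,"rz":0}]' |sed -n '2p;4p'
```

```text
ee_pos: [639.6, -56.4, 166.0]
contact_force: [4.7, 1.2, -1.8]
ee_pos: [626.8, -66.0, 166.0]
contact_force: [3.2, 0.8, 0.2]
ee_pos: [615.8, -71.5, 165.5]
contact_force: [2.6, -0.9, 0.6]
```

```bash
python3 -m inch '[{"x":-2,"y":-0.8,"z":0,"rx":0,"ry":0,"rz":0},{"x":-4,"y":-1.6,"z":0,"rx":0,"ry":0,"rz":0}]' |sed -n '2p;4p'
python3 -m inch '[{"x":-2,"y":-0.8,"z":0,"rx":0,"ry":0,"rz":0}]' |sed -n '2p;4p'
python3 -m inch '[{"x":-1,"y":-0.4,"z":0,"rx":0,"ry":0,"rz":0}]' |sed -n '2p;4p'
python3 -m inch '[{"x":-1,"y":-0.4,"z":0,"rx":0,"ry":0,"rz":0}]' |sed -n '2p;4p'
```

```text
ee_pos: [612.5, -72.7, 165.6]
contact_force: [4.5, -0.9, -0.0]
ee_pos: [610.5, -73.5, 165.6]
contact_force: [4.6, -2.1, 0.2]
ee_pos: [609.2, -73.9, 165.5]
contact_force: [3.8, -2.3, 0.5]
ee_pos: [608.5, -74.3, 165.6]
contact_force: [4.5, -1.9, 0.2]
```

```bash
python3 -m inch '[{"x":-1,"y":-0.4,"z":0,"rx":0,"ry":0,"rz":0}]' |sed -n '2p;4p'
python3 -m inch '[{"x":-1,"y":-0.4,"z":0,"rx":0,"ry":0,"rz":0}]' |sed -n '2p;4p'
python3 -m inch '[{"x":-1,"y":-0.4,"z":0,"rx":0,"ry":0,"rz":0}]' |sed -n '2p;4p'
python3 -m inch '[{"x":-1,"y":-0.4,"z":0,"rx":0,"ry":0,"rz":0}]' |sed -n '2p;4p'
```

```text
ee_pos: [607.6, -74.7, 165.6]
contact_force: [4.6, -2.4, -0.5]
ee_pos: [606.7, -75.1, 165.6]
contact_force: [4.9, -2.9, 0.4]
ee_pos: [605.9, -75.5, 165.6]
contact_force: [5.6, -3.0, 0.1]
ee_pos: [605.0, -75.9, 165.6]
contact_force: [5.4, -2.5, -0.2]
```

```bash
python3 -m inch '[{"x":-1,"y":-0.4,"z":0,"rx":0,"ry":0,"rz":0}]' |sed -n '2p;4p'
python3 -m inch '[{"x":-1,"y":-0.4,"z":0,"rx":0,"ry":0,"rz":0}]' |sed -n '2p;4p'
python3 -m inch '[{"x":-1,"y":-0.4,"z":0,"rx":0,"ry":0,"rz":0}]' |sed -n '2p;4p'
```

```text
ee_pos: [604.3, -76.2, 165.6]
contact_force: [6.6, -2.4, -0.4]
ee_pos: [603.5, -76.6, 165.6]
contact_force: [7.0, -2.3, -1.2]
ee_pos: [602.7, -76.9, 165.6]
contact_force: [7.4, -1.4, -1.8]
```

```bash
python3 -m inch '[{"x":-1,"y":-0.4,"z":0,"rx":0,"ry":0,"rz":0}]' |sed -n '2p;4p'
python3 -m inch '[{"x":-1,"y":-0.4,"z":0,"rx":0,"ry":0,"rz":0}]' |sed -n '2p;4p'
python3 -m inch '[{"x":-1,"y":-0.4,"z":0,"rx":0,"ry":0,"rz":0}]' |sed -n '2p;4p'
```

```text
ee_pos: [602.0, -77.2, 165.7]
contact_force: [7.8, -1.3, -2.9]
ee_pos: [601.3, -77.5, 165.7]
contact_force: [9.3, -0.9, -3.6]
ee_pos: [600.5, -77.8, 165.7]
contact_force: [10.2, -1.4, -3.9]
```

```bash
python3 -m inch '[{"x":-1,"y":-0.4,"z":0,"rx":0,"ry":0,"rz":0},{"x":-1,"y":-0.4,"z":0,"rx":0,"ry":0,"rz":0}]' |sed -n '2p;4p'
python3 -m inch '[{"x":-0.6,"y":-0.2,"z":0,"rx":0,"ry":0,"rz":0},{"x":-0.6,"y":-0.2,"z":0,"rx":0,"ry":0,"rz":0},{"x":-0.6,"y":-0.2,"z":0,"rx":0,"ry":0,"rz":0}]' |sed -n '2p;4p'
```

```text
ee_pos: [599.6, -78.1, 165.7]
contact_force: [9.8, -1.7, -3.5]
ee_pos: [599.3, -78.2, 165.8]
contact_force: [9.3, -1.6, -4.4]
```

```bash
python3 -m inch '[{"x":-1,"y":-0.4,"z":0,"rx":0,"ry":0,"rz":0}]' |sed -n '2p;4p'
python3 -m inch '[{"x":-0.5,"y":-0.2,"z":0,"rx":0,"ry":0,"rz":0},{"x":-0.5,"y":-0.2,"z":0,"rx":0,"ry":0,"rz":0}]' |sed -n '2p;4p'
```

```text
ee_pos: [598.8, -78.4, 165.8]
contact_force: [11.5, -0.6, -5.1]
ee_pos: [598.3, -78.6, 165.8]
contact_force: [11.4, -1.5, -5.3]
```

```bash
python3 -m inch '[{"x":3,"y":1,"z":0,"rx":0,"ry":0,"rz":0},{"x":10,"y":4,"z":0,"rx":0,"ry":0,"rz":0},{"x":25,"y":9,"z":0,"rx":0,"ry":0,"rz":0},{"x":35,"y":13,"z":30,"rx":0,"ry":0,"rz":0},{"x":50,"y":10,"z":75,"rx":0,"ry":0,"rz":0},{"x":80,"y":0,"z":100,"rx":0,"ry":0,"rz":0},{"x":100,"y":0,"z":120,"rx":0,"ry":0,"rz":0},{"x":100,"y":0,"z":120,"rx":0,"ry":0,"rz":0}]'
python3 - <<'E'
from h import *
b=save("side","s6")[130:280,230:430];a=save("top","t6")[120:270,240:440]
cv2.imwrite("pics/c7.png",cv2.resize(np.hstack([a,b])[:,:,::-1],(800,300),interpolation=3))
E
```

```text
clock: 23.35
ee_pos: [697.2, -77.6, 287.5]
eef_rot: [0.001, -0.178, 0.984, 0.001]
contact_force: [0.1, 1.3, -0.5]
finger_gap: 0.007
grasp_force: 0.0
```

View pics/c7.png

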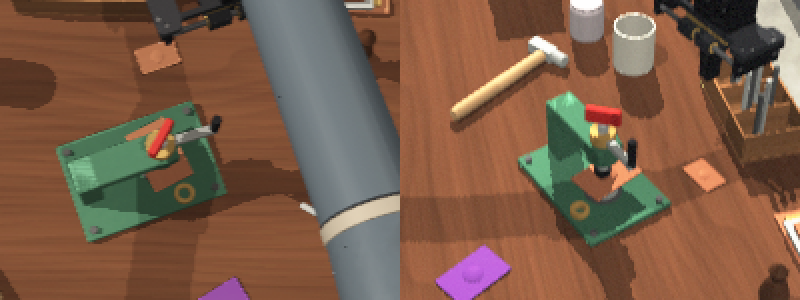

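Run:
```python
from h import *
for f in("t1","t5","t6"):
    im=cv2.imread(f"pics/{f}.png").astype(int);b,g,r=im[...,0],im[...,1],im[...,2]
    m=(r>120)&(g<75)&(b<75)&(r>2.2*g);m[:150]=0;m[230:]=0;m[:,:290]=0;m[:,370:]=0
    ys,xs=np.nonzero(m);p=np.c_[xs,ys]-[xs.mean(),ys.mean()];v=np.linalg.svd(p)[2][0];print(f,len(xs),np.arctan2(v[1],v[0])%np.pi)
```

```text
t1 83 1.2153155786660563
t5 82 2.055899375687309
t6 83 2.057414263857655
```

The adjuster has not moved, and the lever is back in its tight position. The robot is clear of everything.

```bash
python3 -c "
from bench import *
print(job_done())"
```

```text
the job is handed in; nothing more can be done
None
```

The job is handed in: the foot bears on the copper blank's boss at an estimated 27 N, judged from the adjuster torque, and the lock nut was pulled up with about 10.5 N at the post; the last pictures show the adjuster unmoved and the robot clear, but no verdict was returned.

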